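# Hook the sink caddy into the slotted drying stand

### The arm

A 6-joint arm with a two-finger parallel gripper is mounted at the origin on the work surface. World frame = base frame: x ahead of the robot, y to its left, z up, the work surface at z = 0. Lengths are in m, angles in rad, forces in N, time in s.
With the tool pointing down it reaches from about 0.325 to 0.9 m from the base axis. Payload 6.1 kg.
Tool frame: the origin (TCP) lies at the very end of the fingers, on their centre line; the grasp point (between the pads) lies 19 mm behind it (ctrl.hold_point_z is the z of the grasp point in the tool frame, in m); z points along the fingers, y is the line along which they close (so a half turn about z gives the same grasp; the last joint's range is limited). The gripper opens to 87 mm and grips with 3 to 60 N. Pads are 19 mm wide; open, the fingers measure 117 mm over their backs; the gripper's body (75 mm by 190 mm) begins 51 mm behind the grasp point.
Start: joints at [-1.24, 0.22, 1.526, -0, 1.395, -0.126], TCP at [0.276, -0.561, 0.223] pointing down, gripper open.
Joint ranges: [-2.98, 2.98], [-0.91, 2.08], [0.09, 2.57], [-1.24, 4.39], [0.2, 2.65], [-2.68, 2.68]. Speed limits (rad/s): [2.57, 2.57, 3.01, 3.14, 3.14, 3.14].

### API

Orientations are given as a unit quaternion [w, x, y, z].
In Python, from bench import get_obs, optics, order, ctrl gives the robot as it stands.
- The arm moves only by the tool send_rows, never from a script. Its argument "rows" is a list of rows, each an object with "twist": the turn, a rotation vector about the tool's x, y, z normalised to -1 to 1, where 1 is 360 degrees, a list of three; "offset": the shift along the tool's x, y, z normalised to -1 to 1, where 1 is 0.2 m, a list of three; "claw": the opening, from -1 (shut) to 1 (fully open). A call has 1 to 10 rows; each row shifts and turns the commanded pose from where the row before left it, along the tool's axes as they then stand; what a row does not reach is not made up. A row lasts 1/10 s, in which the tool goes at most 50 mm and 8.59 degrees, less where a joint would pass 70% of its speed; a pose out of reach is approached as far as the arm can. A call with a number of a shift or a turn outside -1 to 1 is refused whole. A call with a gripper value outside its range is refused whole. The fingers move at their own pace and stop on an object; the grip force is fixed at half the most. Time passes only in rows, so rows that do not move let the fingers close. It gives the time, the measured TCP pose, the force, the opening and the grip force at its end, in the units of the state.
- get_obs(): the state, without advancing time (a new reading comes with each control period).
- optics.grab_frame(name): name is "side" or "top"; returns the picture (480x640x3 uint8, red, green, blue); there is no depth.
- optics.camera_model(name): a dict with "fx", "fy", "cx", "cy" (pixels), "R" (3x3) and "t" (3): a world point X has camera coordinates R X + t. Camera axes: x right, y down, z forward; pixel columns grow to the right and rows downward; lengths in m; the calibration is good to about 2 mm. A picture is of the moment at which its call begins. camera_model takes no time and is no camera call.
- order.finish_job(): hands the job in; it is judged then, once.
The state is a dict: "t": time; "joint_pos": joint angles; "joint_vel": joint speeds; "effort": joint torques, N m; "position": TCP position; "ee_rot": TCP orientation; "wrist_force": force on the tool from outside, world axes, zero at the start; "ft_torque": the same for the moment, N m; "finger_gap": finger opening in m; "grasp_force": force on a finger pad.
Only numpy, scipy, OpenCV 4.12 (cv2) and the standard library are available. Lean on these libraries where they do the work, as an engineer would, in place of code of your own. Each camera call takes 0.05 s, during which the arm holds its last target. There are 200 camera calls.

### The job

Pick up the blue sink caddy and hang it on the slotted stand in the upper pair of slots: press its two hook tabs into the slots, then push it down until it is fully home and the orange locking stud has sprung out through the window in the caddy's back. The panel's exact height has to be found by feel; work gently, never forcing the stand, leave the other kitchen things where they are, and let go of the caddy at the end.

Things in the scene. Friction and masses are not known exactly. Their poses are not given: they have to be found in the camera images.
- caddy: Blue metal caddy, loose, 0.3 to 0.5 kg, upright on the worktop. Origin: centre of its underside, z up. Bin 100 (x) x 110 (y) x 45 high. Its back plate (4 thick, 110 wide, 95 high) is on the +x side, outer face at x=+50, with a window 24 wide (y), 20 high centred at y=0, z=59. Two hook tabs stand out of the back plate at y=+38 and -38.
- grip (a point): Centre of the caddy's black handle bar at its best grip: caddy x=-10, y=0, z=100. The bar runs along x above the bin: 100 long, 12 wide (y), z=89 to 111, free beside and below (a post only at the front end). Grip it from above across y.
- tabs (a point): Midway between the tabs' ends: caddy x=61, y=0, z=75. Each steel tab is 11 wide (y): shank x=50 to 61, z=75 to 81; at its end a lip (x=56 to 61) reaches down to z=63. So a tab is 18 high, with a gap of 6 between back plate and lip, over the 4 thick panel.
- stand: Fixed stand: dark foot and two posts 240 high, carrying a white slotted panel 134 wide, 4 thick, z=26 to 211 at its lower stop. Origin on the worktop, z up. Front is the -x side; the panel's front face is the plane x=-30. Slots 18 wide (y), 21 high, at y=+38 and -38, in two rows 55 apart, open behind. Pushed with over 30 N it may bend.
- slots (a point): Point of the stand at x=-30, y=0, z=131: where the middle of the upper row's lower edges would be with the panel AT ITS LOWER STOP. The panel is clamped 4 to 34 mm higher than that (unmeasured; it stays put in use), so feel for the slots, e.g. slide the tabs down the face from above, pressed on lightly (5 N), until they drop in.
- home (a point): Point of the stand at x=-80, y=0, z=56: where the caddy's origin would end (x=-80 to -82) with the panel at its lower stop, all axes parallel to the stand's; add the panel's 4 to 34 mm to z. Tabs enter with the caddy 12 to 15 mm above its final height; it then goes down until the shanks rest on the slots' lower edges.
- stud (a joint): Orange locking stud, diameter 14, in the middle of the panel 16 below the upper row's lower edges. Value: m pushed in; 0 = stands out 6 mm. Spring 2.4 N plus 0.6 N per mm. The caddy's back pushes it in 4 to 6 mm as the tabs go in; its rubbing holds the caddy up, so push down with some 5 to 20 N; at the bottom it springs out through the window.
- bowl: White bowl, rim diameter 110, 50 high, loose. Origin: centre of the underside.
- mug: Blue mug, diameter 76, 90 high, loose. Origin: centre of the underside.
- tumbler: Glass tumbler, diameter 66, 100 high, loose. Origin: centre of the underside.
- soap: Green soap bottle, diameter 60, 170 high, loose. Origin: centre of the underside.
- jar: Amber glass jar, diameter 72, 100 high, loose. Origin: centre of the underside.
- brush: Dish brush lying on the worktop, loose. Origin: underside.
- spatula: Spatula lying on the worktop, loose. Origin: underside.

How it is judged:
On the way, in this order (a step that is already met when the one before it is completed fails the run):
1. the caddy is lifted clear of the worktop (height (world z) of caddy above 0.04 m), for 0.2 s.
2. the caddy's tabs are pressed into the upper slots, its back plate pushing the stud in (value of joint stud above 0.003 m and x of caddy in the frame of stand above -0.085 m and z of caddy in the frame of stand above 0.062 m), for 0.05 s.
At the end, for the whole second after the job is handed in: The caddy hangs by its tabs in the upper slots, fully down: back plate within 4 mm of the panel, centred within 5 mm, origin 56 to 95 mm up, upright and square within 0.08 rad, stud sprung out through the window (under 1.5 mm), at rest and carried by the stand (x of caddy in the frame of stand between -0.0845 and -0.076 m and y of caddy in the frame of stand between -0.005 and 0.005 m and z of caddy in the frame of stand between 0.056 and 0.095 m and value of joint stud below 0.0015 m and angle between caddy's own z axis and vertical below 0.08 rad and angle between the x axis of caddy and the x axis of stand, either way round below 0.08 rad and linear speed of caddy below 0.01 m/s and contact force between caddy and stand above 1 N); the robot touches nothing.
It fails at once if the stand is loaded with more than 50 N (all its contacts added up) (contact force between stand and anything else above 50 N).
It fails at once if the bowl, mug, tumbler, soap, jar, brush or spatula is moved more than 30 mm (distance of any of bowl, mug, tumbler, soap, jar, brush, spatula from where it was at the start of the episode above 0.03 m).
It also fails if it takes over 72 s, if anything falls off the work surface, if the arm or the gripper's body presses on something with over 40 N, if the wrist force passes 120 N, or if a joint passes its speed limit or range.

## Working session

There is one attempt and no reset: what is moved stays moved. The work goes in short steps, Python scripts to look and compute and a tool call to move; the robot and the scene stay as the last step left them, time stands still between calls to the robot, and variables do not carry over. Pictures are saved under pics/ and viewed, at most 10 in all, crops included, and the job is handed in when it is done.

Besides the shell and the picture viewer there is one more tool, called after ">>>" as name(argument=value, ...) on one line, values as JSON. send_rows: Moves the arm, as the interface text tells. Its arguments: {"type":"object","properties":{"rows":{"type":"array"}},"required":["rows"]}

```bash
mkdir -p pics; ls; python3 - <<'E'
from bench import get_obs, optics, order, ctrl
import cv2,numpy as np
o=get_obs();print({k:np.round(v,4).tolist() for k,v in o.items()},ctrl.hold_point_z)
for n in("side","top"):
    cv2.imwrite(f"pics/{n}0.png",optics.grab_frame(n)[:,:,::-1]);print(optics.camera_model(n))
E
```

```text
pics
{'t': 0.0, 'joint_pos': [-1.2401, 0.2212, 1.5276, 0.0, 1.3947, -0.1261], 'joint_vel': [0.0004, 0.0002, -0.0, 0.0004, 0.0009, -0.0005], 'effort': [-0.0004, -49.4621, -38.7373, 0.0698, 0.0573, -0.0001], 'position': [0.2755, -0.5603, 0.2214], 'ee_rot': [-0.0009, 0.974, 0.2264, -0.0001], 'wrist_force': [-0.5295, -0.7125, -0.0846], 'ft_torque': [0.0423, 0.0063, -0.0312], 'grasp_force': 0.0, 'finger_gap': 0.0871} -0.0187
{'fx': 453.0433151807136, 'fy': 453.0433151807136, 'cx': 316.44925550045366, 'cy': 243.769842486448, 'R': array([[-0.92086148, -0.38971834, -0.01156507],
       [-0.25473373,  0.62383429, -0.73887855],
       [ 0.29516921, -0.67745878, -0.67373937]]), 't': array([0.50956654, 0.19150132, 1.03301901])}
{'fx': 608.6673934226113, 'fy': 608.6673934226113, 'cx': 320.9451650743197, 'cy': 240.6854207166254, 'R': array([[-0.00208746, -0.99998911,  0.00417293],
       [-0.99026185,  0.00148623, -0.13920943],
       [ 0.13920172, -0.00442289, -0.99025417]]), 't': array([0.0420139 , 0.54837115, 1.32031447])}
```

View pics/side0.png

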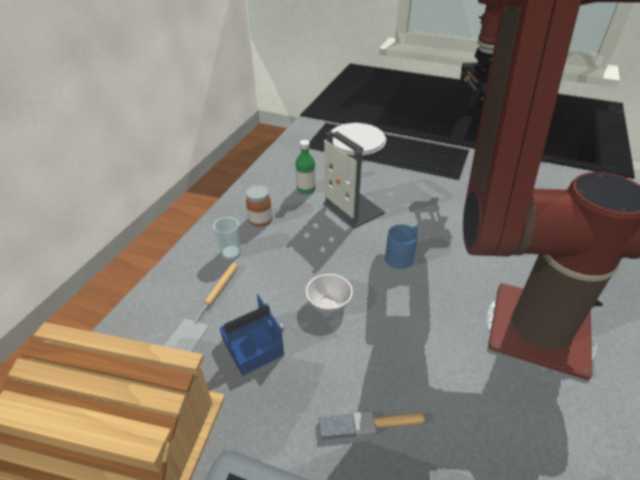

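View pics/top0.png

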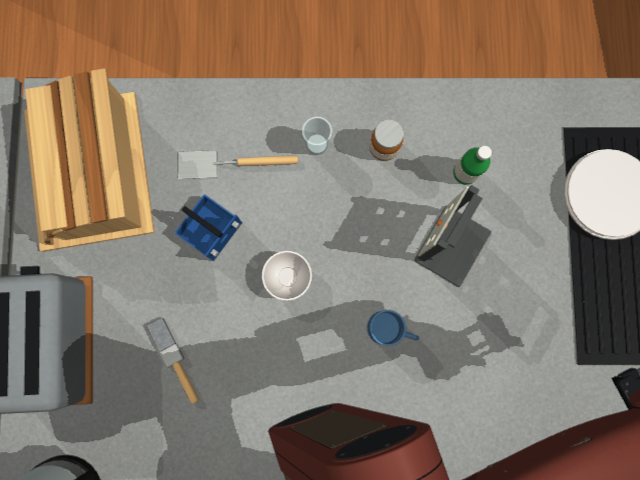

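The side view shows the caddy at about (252,338), its back plate on the right, and the stand at (345,180) with the orange stud at (338,182). The top view has the caddy's handle from (183,207) to (222,238) and the panel's top edge from (472,190) to (425,252), so the two x axes are roughly parallel. I'll zoom in on both.

```bash
cat > h.py <<'E'
import cv2,numpy as np
from bench import get_obs, optics, order, ctrl
def ray(n,u,v):
    c=optics.camera_model(n);R=np.array(c["R"]);t=np.array(c["t"])
    return -R.T@t, R.T@np.array([(u-c["cx"])/c["fx"],(v-c["cy"])/c["fy"],1])
def onz(n,u,v,z):
    o,d=ray(n,u,v);return o+d*(z-o[2])/d[2]
def px(n,X):
    c=optics.camera_model(n);p=c["R"]@np.array(X)+c["t"];return np.array([c["fx"]*p[0]/p[2]+c["cx"],c["fy"]*p[1]/p[2]+c["cy"]])
def two(a,b):
    o1,d1=ray("top",*a);o2,d2=ray("side",*b)
    s=np.linalg.lstsq(np.c_[d1,-d2],o2-o1,rcond=None)[0];p,q=o1+s[0]*d1,o2+s[1]*d2
    return (p+q)/2,np.linalg.norm(p-q)
E
python3 - <<'E'
import cv2,numpy as np
from h import *
t=cv2.imread("pics/top0.png");s=cv2.imread("pics/side0.png")
f=lambda im,x,y,w,h:cv2.resize(im[y:y+h,x:x+w],(400,300),interpolation=cv2.INTER_CUBIC)
cv2.imwrite("pics/z.png",np.vstack([np.hstack([f(t,160,185,100,75),f(t,400,180,120,90+18*0)]),np.hstack([f(s,200,290,100,75),f(s,300,125,136,102)])]))
hsv=cv2.cvtColor(t,cv2.COLOR_BGR2HSV)
roi=np.zeros(t.shape[:2],np.uint8);roi[190:265,165:250]=1
m=((hsv[...,2]<60)&(roi>0)&(hsv[...,1]<140)).astype(np.uint8)
m=cv2.morphologyEx(m,cv2.MORPH_OPEN,np.ones((2,2)))
c=max(cv2.findContours(m,0,2)[0],key=cv2.contourArea);r=cv2.minAreaRect(c);print(r)
b=cv2.boxPoints(r);print([onz("top",*p,.105).round(4).tolist() for p in b])
for n,im in(("top",t),("side",s)):
    h=cv2.cvtColor(im,cv2.COLOR_BGR2HSV);o=((h[...,0]<14)&(h[...,1]>160)&(h[...,2]>120)).astype(np.uint8)
    k=cv2.connectedComponentsWithStats(o);
    print(n,[(a[4],e.round(1).tolist()) for a,e in zip(k[2],k[3]) if 3<a[4]<200 ])
E
```

```text
((202.84176635742188, 222.21905517578125), (47.19955062866211, 5.674755096435547), 35.837650299072266)
[[0.6041, 0.3376, 0.105], [0.6141, 0.3308, 0.105], [0.5543, 0.2479, 0.105], [0.5444, 0.2548, 0.105]]
top [(np.int32(6), [275.0, 0.5]), (np.int32(7), [332.4, 2.1]), (np.int32(5), [469.2, 0.4]), (np.int32(4), [454.0, 24.5]), (np.int32(16), [244.4, 38.6]), (np.int32(5), [92.8, 53.8]), (np.int32(12), [232.9, 54.4]), (np.int32(7), [341.0, 57.1]), (np.int32(9), [248.1, 72.6]), (np.int32(4), [126.2, 74.8]), (np.int32(8), [490.5, 75.5]), (np.int32(17), [397.5, 146.6]), (np.int32(7), [389.0, 149.6]), (np.int32(16), [438.8, 222.2])]
side []
```

View pics/z.png

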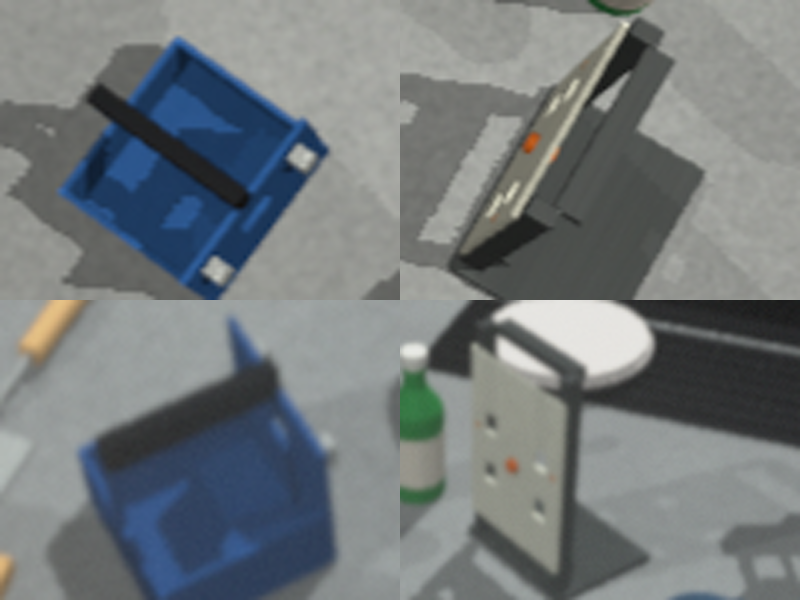

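The crops show the handle clear from above, tabs at the lower right of the caddy, and a stud at about top (438.8,222.2) and side (338,181). The panel's top-edge ends are at top (468,187)/(434,244) and side (325,140)/(356,159).

```bash
python3 - <<'E'
from h import *
s=cv2.imread("pics/side0.png")[165:200,325:350].astype(int)
t=cv2.imread("pics/top0.png")[205:240,425:455].astype(int)
def cen(im,o):
    w=np.clip(im[...,2]-im[...,0]-50,0,None); ys,xs=np.nonzero(w>0)
    k=cv2.connectedComponentsWithStats((w>0).astype(np.uint8));i=1+np.argmax(k[2][1:,4])
    w=w*(k[1]==i);ys,xs=np.mgrid[:w.shape[0],:w.shape[1]]
    return ((w*xs).sum()/w.sum()+o[0],(w*ys).sum()/w.sum()+o[1]),k[2][i]
a,_=cen(t,(425,205));b,_=cen(s,(325,165));print(a,b)
print("stud",two(a,b))
P,e=two((468.4,186.6),(325.5,140.3));Q,f=two((434.5,244.5),(356.1,159));print(P,e,Q,f)
for z in(.215,.225,.235,.245):
  A=onz("top",468.4,186.6,z);B=onz("top",434.5,244.5,z);d=B-A;print(z,A,B,np.linalg.norm(d),np.degrees(np.arctan2(d[1],d[0]))-90)
E
```

```text
(np.float64(438.9679066374909), np.float64(222.26695842450766)) (np.float64(337.5648648648649), np.float64(180.63243243243244))
stud (array([ 0.57527991, -0.20654174,  0.12393735]), np.float64(0.0003676841963554208))
[ 0.62945395 -0.24801849  0.21651554] 0.0014434665154273029 [ 0.51501005 -0.17632435  0.22467247] 0.001028451068534284
0.215 [ 0.63051182 -0.24821578  0.215     ] [ 0.51580391 -0.17831182  0.215     ] 0.13432969742035994 58.64151865161338
0.225 [ 0.62819125 -0.24568924  0.225     ] [ 0.51446492 -0.17638346  0.225     ] 0.13318021475147646 58.641518651613325
0.235 [ 0.62587069 -0.2431627   0.235     ] [ 0.51312594 -0.1744551   0.235     ] 0.132030732082593 58.64151865161338
0.245 [ 0.62355013 -0.24063617  0.245     ] [ 0.51178695 -0.17252674  0.245     ] 0.1308812494137094 58.641518651613325
```

>>> send_rows(rows=[{"twist":[0,0,-0.0195],"offset":[0,0,-0.1],"claw":1},{"twist":[0,0,-0.0195],"offset":[0,0,-0.1],"claw":1},{"twist":[0,0,-0.0195],"offset":[0,0,-0.1],"claw":1},{"twist":[0,0,-0.0195],"offset":[0,0,-0.1],"claw":1},{"twist":[0,0,0],"offset":[0.217,-0.063,0],"claw":1},{"twist":[0,0,0],"offset":[0.217,-0.063,0],"claw":1},{"twist":[0,0,0],"offset":[0.217,-0.063,0],"claw":1},{"twist":[0,0,0],"offset":[0.217,-0.063,0],"claw":1},{"twist":[0,0,0],"offset":[0.217,-0.063,0],"claw":1},{"twist":[0,0,0],"offset":[0.217,-0.063,0],"claw":1}])

```text
t: 1.1
position: [0.3665, -0.3035, 0.3021]
ee_rot: [-0.0, 0.89, 0.456, 0.0]
wrist_force: [1.1, 0.0, 0.2]
finger_gap: 0.0872
grasp_force: 0.0
```

>>> send_rows(rows=[{"twist":[0,0,0],"offset":[0.217,-0.063,0],"claw":1},{"twist":[0,0,0],"offset":[0.217,-0.063,0],"claw":1},{"twist":[0,0,0],"offset":[0.217,-0.063,0],"claw":1},{"twist":[0,0,0],"offset":[0.217,-0.063,0],"claw":1},{"twist":[0,0,0],"offset":[0.217,-0.063,0],"claw":1},{"twist":[0,0,0],"offset":[0.217,-0.063,0],"claw":1},{"twist":[0,0,0],"offset":[0.217,-0.063,0],"claw":1},{"twist":[0,0,0],"offset":[0.217,-0.063,0],"claw":1},{"twist":[0,0,0],"offset":[0.217,-0.063,0],"claw":1},{"twist":[0,0,0],"offset":[0.217,-0.063,0],"claw":1}])

```text
t: 2.1
position: [0.5178, 0.1224, 0.3022]
ee_rot: [-0.0, 0.89, 0.456, -0.0]
wrist_force: [0.2, -0.8, -0.3]
finger_gap: 0.0871
grasp_force: 0.0
```

```bash
cat >> h.py <<'E'
from scipy.spatial.transform import Rotation as Ro
def pose():
    o=get_obs();q=o["ee_rot"];return np.array(o["position"]),Ro.from_quat([q[1],q[2],q[3],q[0]])
def go(T,yaw):  # target TCP, tool-y yaw deg -> total offset in tool units, twist
    p,R=pose();y=R.apply([0,1,0]);cur=np.degrees(np.arctan2(y[1],y[0]))
    d=R.inv().apply(np.array(T)-p)
    print("pos",p.round(4),"yaw",cur.round(2),"tiltz",R.apply([0,0,1]).round(4),"offset total",(d/.2).round(4),"twist total",[0,0,round(-(yaw-cur)/360,5)])
E
python3 - <<'E'
from h import *
go([.5792,.2928,.081],-35.8);print(get_obs()["joint_pos"],get_obs()["wrist_force"])
E
```

```text
pos [0.5178 0.1224 0.3022] yaw -35.73 tiltz [-4.e-04 -1.e-04 -1.e+00] offset total [ 0.8713 -0.248   1.1057] twist total [0, 0, np.float64(0.00019)]
[ 8.39590526e-02 -4.46643591e-02  1.66128751e+00 -1.13409916e-04
  1.52535442e+00  7.07627422e-01] [ 0.18978014 -0.76848967 -0.25630004]
```

>>> send_rows(rows=[{"twist":[0,0,0],"offset":[0.218,-0.062,0],"claw":1},{"twist":[0,0,0],"offset":[0.218,-0.062,0],"claw":1},{"twist":[0,0,0],"offset":[0.218,-0.062,0],"claw":1},{"twist":[0,0,0],"offset":[0.218,-0.062,0],"claw":1},{"twist":[0,0,0],"offset":[0,0,0.2],"claw":1},{"twist":[0,0,0],"offset":[0,0,0.2],"claw":1},{"twist":[0,0,0],"offset":[0,0,0.2],"claw":1},{"twist":[0,0,0],"offset":[0,0,0.2],"claw":1},{"twist":[0,0,0],"offset":[0,0,0.15],"claw":1},{"twist":[0,0,0],"offset":[0,0,0.1],"claw":1}])

```text
t: 3.1
position: [0.5771, 0.2902, 0.0885]
ee_rot: [-0.0, 0.89, 0.456, -0.003]
wrist_force: [0.4, 0.0, -0.1]
finger_gap: 0.0866
grasp_force: 0.0
```

>>> send_rows(rows=[{"twist":[0,0,0],"offset":[0,0,0.05],"claw":1},{"twist":[0,0,0],"offset":[0,0,0],"claw":-1},{"twist":[0,0,0],"offset":[0,0,0],"claw":-1},{"twist":[0,0,0],"offset":[0,0,0],"claw":-1},{"twist":[0,0,0],"offset":[0,0,0],"claw":-1},{"twist":[0,0,0],"offset":[0,0,0],"claw":-1},{"twist":[0,0,0],"offset":[0,0,0],"claw":-1},{"twist":[0,0,0],"offset":[0,0,0],"claw":-1}])

```text
t: 3.9
position: [0.5795, 0.291, 0.0828]
ee_rot: [0.0, 0.89, 0.456, 0.0]
wrist_force: [-0.2, 0.2, -1.1]
finger_gap: 0.039
grasp_force: 0.0
```

>>> send_rows(rows=[{"twist":[0,0,0],"offset":[0,0,0],"claw":-1},{"twist":[0,0,0],"offset":[0,0,0],"claw":-1},{"twist":[0,0,0],"offset":[0,0,0],"claw":-1},{"twist":[0,0,0],"offset":[0,0,0],"claw":-1},{"twist":[0,0,0],"offset":[0,0,0],"claw":-1},{"twist":[0,0,0],"offset":[0,0,0],"claw":-1},{"twist":[0,0,0],"offset":[0,0,0],"claw":-1}])

```text
t: 4.6
position: [0.5794, 0.2909, 0.0825]
ee_rot: [0.0, 0.89, 0.456, -0.0]
wrist_force: [1.2, 0.6, -0.9]
finger_gap: 0.0118
grasp_force: 30.0
```

>>> send_rows(rows=[{"twist":[0,0,0],"offset":[0,0,-0.05],"claw":-1},{"twist":[0,0,0],"offset":[0,0,-0.1],"claw":-1},{"twist":[0,0,0],"offset":[0,0,-0.15],"claw":-1},{"twist":[0,0,0],"offset":[0,0,-0.15],"claw":-1},{"twist":[0,0,0],"offset":[0,0,-0.15],"claw":-1},{"twist":[0,0,0],"offset":[0,0,-0.15],"claw":-1},{"twist":[0,0,0],"offset":[0,0,-0.1],"claw":-1},{"twist":[0,0,0],"offset":[0,0,-0.05],"claw":-1},{"twist":[0,0,0],"offset":[0,0,0],"claw":-1},{"twist":[0,0,0],"offset":[0,0,0],"claw":-1}])

```text
t: 5.6
position: [0.5787, 0.2907, 0.2611]
ee_rot: [-0.0, 0.89, 0.456, -0.001]
wrist_force: [-0.1, 0.0, -5.2]
finger_gap: 0.0116
grasp_force: 30.0
```

```bash
python3 - <<'E'
from h import *
o=get_obs();print(o["wrist_force"],o["ft_torque"])
n=np.array([np.cos(np.radians(-121.4)),np.sin(np.radians(-121.4))]);y=np.array([-n[1],n[0]])
F=np.array([.574,-.2095])
for nm,u,v,z in(("jar lid",388,130,.1),("tumbler",317,128,.1),("soap body",470,168,.10),("mug",386,327,.09),("bowl",287,276,.05)):
    X=onz("top",u,v,z)[:2]-F;print(nm,(X+F).round(3),"stand xy from face",(X@n).round(3),(X@y).round(3))
go([.6053-.08*n[0],-.1583-.08*n[1],.24],-31.4)
E
```

```text
[-0.05153932  0.00902826 -5.16794676] [-0.02060315 -0.03208065 -0.03125998]
jar lid [ 0.784 -0.106] stand xy from face -0.198 0.125
tumbler [0.789 0.049] stand xy from face -0.333 0.048
soap body [ 0.698 -0.282] stand xy from face -0.003 0.144
mug [ 0.357 -0.095] stand xy from face 0.015 -0.244
bowl [0.469 0.116] stand xy from face -0.223 -0.259
pos [0.5787 0.2907 0.2611] yaw -35.75 tiltz [-2.1e-03 -7.0e-04 -1.0e+00] offset total [-1.3453  1.3896  0.106 ] twist total [0, 0, np.float64(-0.01207)]
```

>>> send_rows(rows=[{"twist":[0,0,-0.006],"offset":[0,0,0],"claw":-1},{"twist":[0,0,-0.006],"offset":[0,0,0],"claw":-1},{"twist":[0,0,0],"offset":[-0.1,0.09,0],"claw":-1},{"twist":[0,0,0],"offset":[-0.18,0.16,0],"claw":-1},{"twist":[0,0,0],"offset":[-0.18,0.16,0],"claw":-1},{"twist":[0,0,0],"offset":[-0.18,0.16,0],"claw":-1},{"twist":[0,0,0],"offset":[-0.18,0.16,0],"claw":-1},{"twist":[0,0,0],"offset":[-0.18,0.16,0],"claw":-1},{"twist":[0,0,0],"offset":[-0.18,0.16,0],"claw":-1},{"twist":[0,0,0],"offset":[-0.12,0.11,0],"claw":-1}])

```text
t: 6.6
position: [0.6408, -0.0552, 0.2599]
ee_rot: [-0.001, 0.873, 0.488, -0.002]
wrist_force: [0.8, 1.2, -4.2]
finger_gap: 0.0118
grasp_force: 30.0
```

>>> send_rows(rows=[{"twist":[0,0,0],"offset":[-0.1,0.08,0],"claw":-1},{"twist":[0,0,0],"offset":[-0.05,0.04,0.05],"claw":-1},{"twist":[0,0,0],"offset":[0,0,0.05],"claw":-1},{"twist":[0,0,0],"offset":[0,0,0],"claw":-1},{"twist":[0,0,0],"offset":[0,0,0],"claw":-1},{"twist":[0,0,0],"offset":[0,0,0],"claw":-1}])

```text
t: 7.2
position: [0.6467, -0.0884, 0.2427]
ee_rot: [-0.0, 0.872, 0.49, 0.0]
wrist_force: [-0.3, -0.3, -4.4]
finger_gap: 0.0117
grasp_force: 30.0
```

```bash
python3 - <<'E'
from h import *
for n in("side","top"): cv2.imwrite(f"pics/{n}1.png",optics.grab_frame(n)[:,:,::-1])
t=cv2.imread("pics/top1.png");s=cv2.imread("pics/side1.png")
f=lambda im,x,y,w,h:cv2.resize(im[y:y+h,x:x+w],(800,600) if 0 else (400,300),interpolation=cv2.INTER_CUBIC)
cv2.imwrite("pics/z1.png",np.hstack([f(t,350,120,160,120),f(s,270,90,160,120)]))
n=np.array([np.cos(np.radians(-121.4)),np.sin(np.radians(-121.4))])
go([.6053-.08*n[0],-.1583-.08*n[1],.24],-31.4);print(get_obs()["wrist_force"],get_obs()["ft_torque"])
E
```

```text
pos [ 0.6469 -0.0889  0.2433] yaw -31.34 tiltz [ 1.2e-03 -2.0e-04 -1.0e+00] offset total [-0.0047  0.003   0.0165] twist total [0, 0, np.float64(0.00016)]
[ 0.49079975 -0.4928502  -3.74085335] [-0.00974264 -0.0607159  -0.02724441]
```

View pics/z1.png

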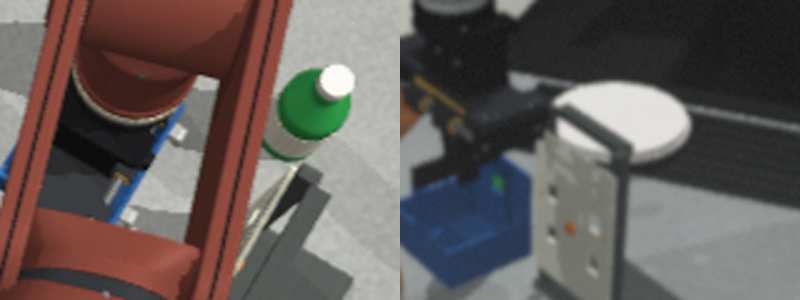

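Top crop: the two tabs are visible at full-frame (421,173) and (402,207), just in front of the panel. The panel's top edge is still partly visible. The side crop shows the slots and stud (about 338,181) uncovered.

```bash
python3 - <<'E'
from h import *
t=cv2.imread("pics/top1.png").astype(int);P=[]
for u,v in((421,173),(402,207)):
    r=t[v-8:v+9,u-8:u+9];w=np.clip(r.min(2)-r[...,0].min()*0-120,0,None)
    sat=r.max(2)-r.min(2);w[sat>45]=0
    k=cv2.connectedComponentsWithStats((w>0).astype(np.uint8));print(k[2][1:].tolist())
    i=1+np.argmax([ -np.hypot(*(c-8)) + (s[4]>8)*5 for c,s in zip(k[3][1:],k[2][1:])]);w=w*(k[1]==i)
    ys,xs=np.mgrid[:17,:17];c=((w*xs).sum()/w.sum()+u-8,(w*ys).sum()/w.sum()+v-8);print(c);P.append(onz("top",*c,.241))
A,B=P;d=B-A;print(A,B,np.linalg.norm(d),np.degrees(np.arctan2(d[1],d[0]))-90-180)
n=np.array([np.cos(np.radians(-121.4)),np.sin(np.radians(-121.4))]);y=np.array([-n[1],n[0]])
m=((A+B)/2)[:2];T=pose()[0][:2];print("tab mid rel TCP in n,y",(m-T)@n,(m-T)@y)
for F in([.574,-.2095],[.5722,-.2121],[.5753,-.2065]): print("face rel tabmid",(np.array(F)-m)@n,(np.array(F)-m)@y)
E
```

```text
[[0, 1, 2, 1, 2], [12, 0, 5, 4, 13], [5, 4, 8, 8, 41], [0, 11, 17, 6, 53]]
(np.float64(421.16102906145784), np.float64(172.59647451167223))
[[3, 0, 14, 14, 147]]
(np.float64(404.12625566279297), np.float64(203.73941303919636))
[ 0.65217906 -0.15149494  0.241     ] [ 0.59108602 -0.11735216  0.241     ] 0.0699863477422171 -119.19931141012418
tab mid rel TCP in n,y 0.05204109383742108 0.0021109027186856032
face rel tabmid 0.08889857630254902 -0.001541238119977764
face rel tabmid 0.09205562571277788 -0.0017230045122877758
face rel tabmid 0.08566061138933025 -0.0019946509790415043
```

```bash
python3 - <<'E'
from h import *
t=cv2.imread("pics/top1.png").astype(int);P=[]
n=np.array([np.cos(np.radians(-121.4)),np.sin(np.radians(-121.4))]);y=np.array([-n[1],n[0]]);T=pose()[0][:2]
print(t[199:214,395:410].min(2))
for th in(165,180):
  P=[]
  for u,v in((421,173),(402,207)):
    r=t[v-8:v+9,u-8:u+9];m=((r.min(2)>th)&(r.max(2)-r.min(2)<45)).astype(np.uint8)
    k=cv2.connectedComponentsWithStats(m);i=1+np.argmin([np.hypot(*(c-8))-(s[4]>6)*5 for c,s in zip(k[3][1:],k[2][1:])])
    c=k[3][i]+[u-8,v-8];print(th,k[2][i],c);P.append(onz("top",*c,.241))
  A,B=P;d=B-A;m=((A+B)/2)[:2]
  print(np.linalg.norm(d),np.degrees(np.arctan2(d[1],d[0]))-270,"rel TCP",(m-T)@n,(m-T)@y)
  for F in([.574,-.2095],[.5722,-.2121]): print("face rel tabmid",(np.array(F)-m)@n,(np.array(F)-m)@y)
E
```

```text
[[ 67  40  38  36  41  49  69 147 183 185 183 180 178 178 177]
 [ 45  37  38  37  43  51 116 172 186 188 184 180 181 183 181]
 [ 36  37  36  40  50  91 156 183 182 184 184 181 183 185 186]
 [ 34  35  38  47  53 135 163 144 137 138 140 165 180 180 183]
 [ 35  35  46  54 116 175 185 167 138 127 128 135 138 137 162]
 [ 32  39  50  73 154 191 190 186 184 163 134 127 129 127 132]
 [ 33  46  53 118 178 191 190 203 209 188 149 128 129 129 129]
 [ 39  50  73 155 191 189 191 208 207 173 137 128 130 128 127]
 [ 46  54  80 147 181 189 199 217 202 155 129 129 131 130 129]
 [ 53  74 111 123 125 153 185 200 171 132 128 131 132 129 129]
 [ 81 110 128 128 110 100 121 154 149 130 129 131 131 129 126]
 [ 78  84  89 104 101  85 100 124 133 132 130 129 128 125 125]
 [ 60  62  63  69  68  68  84 127 166 154 128 126 125 123 124]
 [ 60  61  60  59  60  60  64  79  94 101  94 103 121 125 124]
 [ 60  60  60  60  60  60  60  59  60  64  65  69  76  84  93]]
165 [ 5  5  7  6 25] [421.08 172.56]
165 [ 5  4  6  6 27] [401.40740741 205.55555556]
0.07567925612315794 -121.25437015477746 rel TCP 0.050624023910523445 -0.0007800268479456536
face rel tabmid 0.09031564622944664 0.0013496914466534892
face rel tabmid 0.0934726956396755 0.0011679250543434846
180 [ 6  5  5  6 19] [421.05263158 172.63157895]
180 [ 5  4  6  6 22] [401.36363636 205.68181818]
0.07578519621016269 -121.23447067112662 rel TCP 0.050662956662192525 -0.0009830699043522969
face rel tabmid 0.09027671347777756 0.001552734503060129
face rel tabmid 0.09343376288800642 0.0013709681107501243
```

>>> send_rows(rows=[{"twist":[0,0,0],"offset":[-0.03,0.007,0.04],"claw":-1},{"twist":[0,0,0],"offset":[-0.05,0,0.06],"claw":-1},{"twist":[0,0,0],"offset":[-0.06,0,0.06],"claw":-1},{"twist":[0,0,0],"offset":[-0.05,0,0.06],"claw":-1},{"twist":[0,0,0],"offset":[-0.03,0,0.05],"claw":-1},{"twist":[0,0,0],"offset":[-0.02,0,0.02],"claw":-1},{"twist":[0,0,0],"offset":[-0.01,0,0],"claw":-1},{"twist":[0,0,0],"offset":[0,0,0],"claw":-1},{"twist":[0,0,0],"offset":[0,0,0],"claw":-1}])

```text
t: 8.2
position: [0.6224, -0.1333, 0.1855]
ee_rot: [0.001, 0.872, 0.489, 0.001]
wrist_force: [0.2, 0.2, -3.8]
finger_gap: 0.0111
grasp_force: 30.0
```

```bash
python3 - <<'E'
from h import *
A,B=onz("top",235.2,224.2,.081),onz("top",214.2,252.5,.081);m=(A+B)/2;c=np.radians(-125.8)
print(A,B,(m[:2]-[.5792,.2928])@[np.cos(c),np.sin(c)])
for n in("side","top"): cv2.imwrite(f"pics/{n}2.png",optics.grab_frame(n)[:,:,::-1])
t=cv2.imread("pics/top2.png");s=cv2.imread("pics/side2.png")
f=lambda im,x,y,w,h:cv2.resize(im[y:y+h,x:x+w],(400,400),interpolation=cv2.INTER_CUBIC)
cv2.imwrite("pics/z2.png",np.hstack([f(t,390,150,100,100),f(s,280,110,100,100)]))
n=np.array([np.cos(np.radians(-121.4)),np.sin(np.radians(-121.4))]);y=np.array([-n[1],n[0]]);d=pose()[0][:2]-[.574,-.2095];print("TCP from face",d@n,d@y,pose()[0][2],get_obs()["wrist_force"])
E
```

```text
[0.57881176 0.22705297 0.081     ] [0.51708869 0.27117203 0.081     ] 0.05371314287310601
TCP from face -0.09032440122081571 0.0014842051384922445 0.18535872153923605 [-0.77120115  0.84613824 -4.06423918]
```

View pics/z2.png

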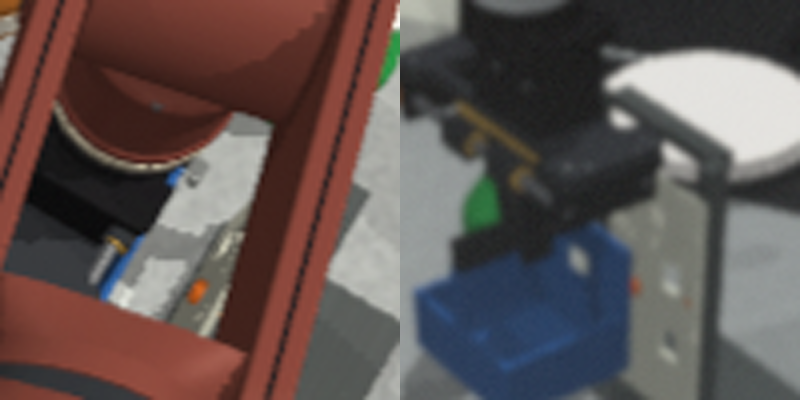

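Tabs at top crop (190,172) with about 30 mm still to go to the panel; yaw and lateral position look right. The grip sits about 12 mm further back on the bar than planned, which is harmless. Next I approach by feel.

>>> send_rows(rows=[{"twist":[0,0,0],"offset":[-0.03,0,0],"claw":-1},{"twist":[0,0,0],"offset":[-0.04,0,0],"claw":-1},{"twist":[0,0,0],"offset":[-0.03,0,0],"claw":-1},{"twist":[0,0,0],"offset":[-0.015,0,0],"claw":-1},{"twist":[0,0,0],"offset":[-0.005,0,0],"claw":-1},{"twist":[0,0,0],"offset":[0,0,0],"claw":-1},{"twist":[0,0,0],"offset":[0,0,0],"claw":-1}])

```text
t: 9.0
position: [0.6092, -0.1538, 0.1845]
ee_rot: [-0.0, 0.872, 0.489, 0.0]
wrist_force: [0.4, 0.3, -3.6]
finger_gap: 0.0119
grasp_force: 30.0
```

>>> send_rows(rows=[{"twist":[0,0,0],"offset":[-0.005,0,0],"claw":-1},{"twist":[0,0,0],"offset":[-0.005,0,0],"claw":-1},{"twist":[0,0,0],"offset":[-0.005,0,0],"claw":-1},{"twist":[0,0,0],"offset":[0,0,0],"claw":-1}])

```text
t: 9.4
position: [0.6076, -0.1565, 0.1845]
ee_rot: [-0.0, 0.872, 0.489, -0.0]
wrist_force: [-0.3, -0.6, -3.4]
finger_gap: 0.0115
grasp_force: 30.0
```

>>> send_rows(rows=[{"twist":[0,0,0],"offset":[-0.005,0,0],"claw":-1},{"twist":[0,0,0],"offset":[-0.005,0,0],"claw":-1},{"twist":[0,0,0],"offset":[-0.005,0,0],"claw":-1},{"twist":[0,0,0],"offset":[-0.005,0,0],"claw":-1},{"twist":[0,0,0],"offset":[0,0,0],"claw":-1}])

```text
t: 9.9
position: [0.6055, -0.16, 0.1845]
ee_rot: [0.0, 0.872, 0.489, -0.0]
wrist_force: [-0.5, 0.4, -3.6]
finger_gap: 0.0115
grasp_force: 30.0
```

>>> send_rows(rows=[{"twist":[0,0,0],"offset":[-0.005,0,0],"claw":-1},{"twist":[0,0,0],"offset":[-0.005,0,0],"claw":-1},{"twist":[0,0,0],"offset":[0,0,0],"claw":-1}])

```text
t: 10.2
position: [0.6045, -0.1617, 0.1846]
ee_rot: [0.0, 0.872, 0.489, -0.0]
wrist_force: [-0.1, -0.9, -4.0]
finger_gap: 0.0118
grasp_force: 30.0
```

>>> send_rows(rows=[{"twist":[0,0,0],"offset":[-0.005,0,0],"claw":-1},{"twist":[0,0,0],"offset":[-0.005,0,0],"claw":-1},{"twist":[0,0,0],"offset":[0,0,0],"claw":-1}])

```text
t: 10.5
position: [0.6041, -0.162, 0.1848]
ee_rot: [-0.0, 0.872, 0.489, 0.001]
wrist_force: [2.5, 4.8, -3.4]
finger_gap: 0.0119
grasp_force: 30.0
```

>>> send_rows(rows=[{"twist":[0,0,0],"offset":[-0.005,0,0],"claw":-1},{"twist":[0,0,0],"offset":[-0.005,0,0],"claw":-1},{"twist":[0,0,0],"offset":[0,0,0],"claw":-1}])

```text
t: 10.8
position: [0.604, -0.1622, 0.1852]
ee_rot: [-0.001, 0.872, 0.49, 0.003]
wrist_force: [4.8, 10.0, -2.9]
finger_gap: 0.0117
grasp_force: 30.0
```

>>> send_rows(rows=[{"twist":[0,0,0],"offset":[0.008,0,0],"claw":-1},{"twist":[0,0,0],"offset":[0,0,0.01],"claw":-1},{"twist":[0,0,0],"offset":[0,0,0.01],"claw":-1},{"twist":[0,0,0],"offset":[0,0,0.01],"claw":-1},{"twist":[0,0,0],"offset":[0,0,0.01],"claw":-1},{"twist":[0,0,0],"offset":[0,0,0.01],"claw":-1},{"twist":[0,0,0],"offset":[0,0,0.01],"claw":-1},{"twist":[0,0,0],"offset":[0,0,0],"claw":-1}])

```text
t: 11.6
position: [0.6047, -0.1624, 0.1735]
ee_rot: [0.0, 0.872, 0.489, 0.002]
wrist_force: [5.0, 5.4, -1.4]
finger_gap: 0.0116
grasp_force: 30.0
```

>>> send_rows(rows=[{"twist":[0,0,0],"offset":[0,0,0.005],"claw":-1},{"twist":[0,0,0],"offset":[0,0,0.005],"claw":-1},{"twist":[0,0,0],"offset":[0,0,0],"claw":-1}])

```text
t: 11.9
position: [0.6048, -0.1624, 0.1718]
ee_rot: [0.0, 0.872, 0.489, 0.002]
wrist_force: [3.7, 6.2, -0.9]
finger_gap: 0.0115
grasp_force: 30.0
```

>>> send_rows(rows=[{"twist":[0,0,0],"offset":[0,0,0.005],"claw":-1},{"twist":[0,0,0],"offset":[0,0,0.005],"claw":-1},{"twist":[0,0,0],"offset":[0,0,0.005],"claw":-1},{"twist":[0,0,0],"offset":[0,0,0],"claw":-1}])

```text
t: 12.3
position: [0.605, -0.1625, 0.169]
ee_rot: [0.001, 0.872, 0.489, 0.002]
wrist_force: [3.4, 5.1, -0.7]
finger_gap: 0.0119
grasp_force: 30.0
```

>>> send_rows(rows=[{"twist":[0,0,0],"offset":[0,0,0.005],"claw":-1},{"twist":[0,0,0],"offset":[0,0,0.005],"claw":-1},{"twist":[0,0,0],"offset":[0,0,0.005],"claw":-1},{"twist":[0,0,0],"offset":[0,0,0],"claw":-1}])

```text
t: 12.7
position: [0.605, -0.1625, 0.1659]
ee_rot: [0.001, 0.872, 0.489, 0.002]
wrist_force: [3.6, 6.1, -1.4]
finger_gap: 0.0116
grasp_force: 30.0
```

>>> send_rows(rows=[{"twist":[0,0,0],"offset":[0,0,0.005],"claw":-1},{"twist":[0,0,0],"offset":[0,0,0.005],"claw":-1},{"twist":[0,0,0],"offset":[0,0,0],"claw":-1}])

```text
t: 13.0
position: [0.6049, -0.1626, 0.1639]
ee_rot: [0.001, 0.872, 0.489, 0.002]
wrist_force: [3.5, 5.4, -1.6]
finger_gap: 0.012
grasp_force: 30.0
```

>>> send_rows(rows=[{"twist":[0,0,0],"offset":[0,0,0.005],"claw":-1},{"twist":[0,0,0],"offset":[0,0,0],"claw":-1}])

```text
t: 13.2
position: [0.6034, -0.1637, 0.1619]
ee_rot: [0.0, 0.872, 0.489, -0.0]
wrist_force: [0.0, -0.4, -5.2]
finger_gap: 0.0119
grasp_force: 30.0
```

>>> send_rows(rows=[{"twist":[0,0,0],"offset":[0,0,0.005],"claw":-1},{"twist":[0,0,0],"offset":[0,0,0],"claw":-1}])

```text
t: 13.4
position: [0.6027, -0.1639, 0.16]
ee_rot: [-0.0, 0.872, 0.489, -0.001]
wrist_force: [0.8, 0.7, -3.7]
finger_gap: 0.0115
grasp_force: 30.0
```

Dropped in at TCP z≈0.162. I'll come up a hair to the middle of the entry window and push the tabs in.

>>> send_rows(rows=[{"twist":[0,0,0],"offset":[0,0,-0.004],"claw":-1},{"twist":[0,0,0],"offset":[-0.005,0,0],"claw":-1},{"twist":[0,0,0],"offset":[-0.005,0,0],"claw":-1},{"twist":[0,0,0],"offset":[-0.005,0,0],"claw":-1},{"twist":[0,0,0],"offset":[0,0,0],"claw":-1}])

```text
t: 13.9
position: [0.6016, -0.1663, 0.1614]
ee_rot: [0.0, 0.872, 0.489, 0.0]
wrist_force: [-1.0, -0.6, -4.3]
finger_gap: 0.0118
grasp_force: 30.0
```

>>> send_rows(rows=[{"twist":[0,0,0],"offset":[-0.005,0,0],"claw":-1},{"twist":[0,0,0],"offset":[-0.005,0,0],"claw":-1},{"twist":[0,0,0],"offset":[-0.005,0,0],"claw":-1},{"twist":[0,0,0],"offset":[0,0,0],"claw":-1}])

```text
t: 14.3
position: [0.6004, -0.1684, 0.1616]
ee_rot: [-0.0, 0.872, 0.489, 0.0]
wrist_force: [2.1, 2.6, -2.6]
finger_gap: 0.0116
grasp_force: 30.0
```

>>> send_rows(rows=[{"twist":[0,0,0],"offset":[-0.005,0,0],"claw":-1},{"twist":[0,0,0],"offset":[-0.005,0,0],"claw":-1},{"twist":[0,0,0],"offset":[-0.005,0,0],"claw":-1},{"twist":[0,0,0],"offset":[0,0,0],"claw":-1}])

```text
t: 14.7
position: [0.5988, -0.171, 0.1616]
ee_rot: [-0.0, 0.872, 0.489, 0.0]
wrist_force: [2.8, 4.4, -1.8]
finger_gap: 0.0117
grasp_force: 30.0
```

>>> send_rows(rows=[{"twist":[0,0,0],"offset":[-0.005,0,0],"claw":-1},{"twist":[0,0,0],"offset":[-0.005,0,0],"claw":-1},{"twist":[0,0,0],"offset":[0,0,0],"claw":-1}])

```text
t: 15.0
position: [0.5986, -0.1713, 0.1617]
ee_rot: [-0.001, 0.872, 0.489, 0.002]
wrist_force: [6.3, 8.4, -1.6]
finger_gap: 0.0119
grasp_force: 30.0
```

Fully pressed in (plate touching, about 10 N). I'll ease off 1 mm, then push down.

>>> send_rows(rows=[{"twist":[0,0,0],"offset":[0.005,0,0],"claw":-1},{"twist":[0,0,0],"offset":[0,0,0.008],"claw":-1},{"twist":[0,0,0],"offset":[0,0,0.008],"claw":-1},{"twist":[0,0,0],"offset":[0,0,0.008],"claw":-1},{"twist":[0,0,0],"offset":[0,0,0],"claw":-1}])

```text
t: 15.5
position: [0.5991, -0.1716, 0.1574]
ee_rot: [0.0, 0.872, 0.489, 0.001]
wrist_force: [3.6, 6.3, -0.5]
finger_gap: 0.0118
grasp_force: 30.0
```

>>> send_rows(rows=[{"twist":[0,0,0],"offset":[0,0,0.008],"claw":-1},{"twist":[0,0,0],"offset":[0,0,0.008],"claw":-1},{"twist":[0,0,0],"offset":[0,0,0],"claw":-1}])

```text
t: 15.8
position: [0.5992, -0.1717, 0.1543]
ee_rot: [0.001, 0.872, 0.489, 0.001]
wrist_force: [4.9, 5.2, -0.8]
finger_gap: 0.0114
grasp_force: 30.0
```

>>> send_rows(rows=[{"twist":[0,0,0],"offset":[0,0,0.007],"claw":-1},{"twist":[0,0,0],"offset":[0,0,0.007],"claw":-1},{"twist":[0,0,0],"offset":[0,0,0],"claw":-1}])

```text
t: 16.1
position: [0.5991, -0.1717, 0.151]
ee_rot: [0.0, 0.872, 0.489, 0.001]
wrist_force: [5.4, 4.2, -1.2]
finger_gap: 0.0116
grasp_force: 30.0
```

>>> send_rows(rows=[{"twist":[0,0,0],"offset":[0,0,0.007],"claw":-1},{"twist":[0,0,0],"offset":[0,0,0.007],"claw":-1},{"twist":[0,0,0],"offset":[0,0,0],"claw":-1}])

```text
t: 16.4
position: [0.5992, -0.1717, 0.1486]
ee_rot: [0.001, 0.872, 0.489, 0.001]
wrist_force: [4.8, 5.4, -1.0]
finger_gap: 0.0118
grasp_force: 30.0
```

>>> send_rows(rows=[{"twist":[0,0,0],"offset":[0,0,0.007],"claw":-1},{"twist":[0,0,0],"offset":[0,0,0],"claw":-1}])

```text
t: 16.6
position: [0.5993, -0.1718, 0.1477]
ee_rot: [0.001, 0.872, 0.489, 0.001]
wrist_force: [3.3, 6.0, 1.6]
finger_gap: 0.0115
grasp_force: 30.0
```

>>> send_rows(rows=[{"twist":[0,0,0],"offset":[0,0,0.006],"claw":-1},{"twist":[0,0,0],"offset":[0,0,0],"claw":-1}])

```text
t: 16.8
position: [0.5993, -0.1718, 0.1476]
ee_rot: [0.001, 0.872, 0.489, 0.001]
wrist_force: [-0.2, 5.9, 7.4]
finger_gap: 0.0118
grasp_force: 30.0
```

>>> send_rows(rows=[{"twist":[0,0,0],"offset":[0,0,0.006],"claw":-1},{"twist":[0,0,0],"offset":[0,0,0],"claw":-1}])

```text
t: 17.0
position: [0.5993, -0.1718, 0.1476]
ee_rot: [0.001, 0.872, 0.489, 0.001]
wrist_force: [-1.9, 8.7, 13.7]
finger_gap: 0.012
grasp_force: 30.0
```

>>> send_rows(rows=[{"twist":[0,0,0],"offset":[0,0,-0.008],"claw":-1},{"twist":[0,0,0],"offset":[0,0,0],"claw":-1}])

```text
t: 17.2
position: [0.5993, -0.1718, 0.1476]
ee_rot: [0.001, 0.872, 0.489, 0.001]
wrist_force: [1.2, 7.3, 5.2]
finger_gap: 0.0115
grasp_force: 30.0
```

```bash
python3 - <<'E'
from h import *
for n in("side","top"): cv2.imwrite(f"pics/{n}3.png",optics.grab_frame(n)[:,:,::-1])
t=cv2.imread("pics/top3.png");s=cv2.imread("pics/side3.png")
f=lambda im,x,y,w,h:cv2.resize(im[y:y+h,x:x+w],(400,400),interpolation=cv2.INTER_CUBIC)
cv2.imwrite("pics/z3.png",np.hstack([f(t,390,150,100,100),f(s,290,130,80,80)]))
E
```

```text
(no output)
```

View pics/z3.png

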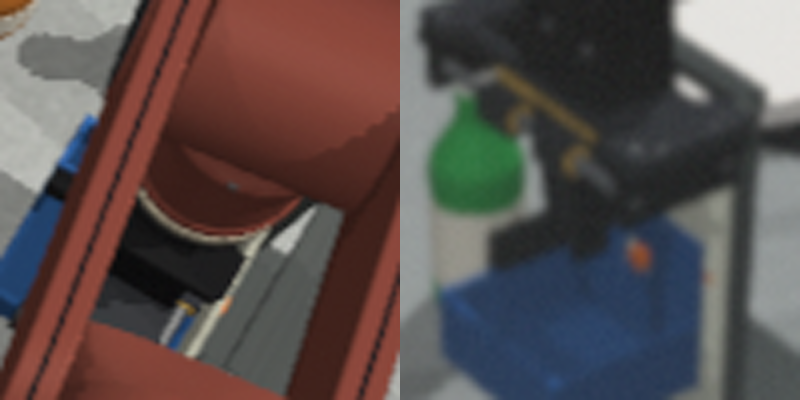

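The side crop shows the orange stud through the window at about (640,255), so the caddy is home. I'll relax the preload, release and go straight up.

>>> send_rows(rows=[{"twist":[0,0,0],"offset":[0.008,0,-0.005],"claw":-1},{"twist":[0,0,0],"offset":[0,0,0],"claw":-0.5},{"twist":[0,0,0],"offset":[0,0,0],"claw":0},{"twist":[0,0,0],"offset":[0,0,0],"claw":0},{"twist":[0,0,0],"offset":[0,0,0],"claw":0},{"twist":[0,0,0],"offset":[0,0,0],"claw":0},{"twist":[0,0,0],"offset":[0,0,0],"claw":0},{"twist":[0,0,0],"offset":[0,0,0],"claw":0},{"twist":[0,0,0],"offset":[0,0,0],"claw":0},{"twist":[0,0,0],"offset":[0,0,0],"claw":0}])

```text
t: 18.3
position: [0.5989, -0.1707, 0.1465]
ee_rot: [0.0, 0.872, 0.489, -0.0]
wrist_force: [0.1, -0.2, 0.5]
finger_gap: 0.0436
grasp_force: 0.0
```

>>> send_rows(rows=[{"twist":[0,0,0],"offset":[0,0,-0.03],"claw":0},{"twist":[0,0,0],"offset":[0,0,-0.08],"claw":0},{"twist":[0,0,0],"offset":[0,0,-0.15],"claw":0},{"twist":[0,0,0],"offset":[0,0,-0.2],"claw":0},{"twist":[0,0,0],"offset":[0,0,-0.2],"claw":0},{"twist":[0,0,0],"offset":[0.2,0,-0.1],"claw":0},{"twist":[0,0,0],"offset":[0.2,0,0],"claw":0},{"twist":[0,0,0],"offset":[0.2,0,0],"claw":0},{"twist":[0,0,0],"offset":[0.1,0,0],"claw":0},{"twist":[0,0,0],"offset":[0,0,0],"claw":0}])

```text
t: 19.3
position: [0.6728, -0.0488, 0.2994]
ee_rot: [0.0, 0.871, 0.491, 0.0]
wrist_force: [-0.2, -1.1, 0.7]
finger_gap: 0.0434
grasp_force: 0.0
```

```bash
python3 - <<'E'
from h import *
for n in("side","top"): cv2.imwrite(f"pics/{n}4.png",optics.grab_frame(n)[:,:,::-1])
t=cv2.imread("pics/top4.png");s=cv2.imread("pics/side4.png")
f=lambda im,x,y,w,h:cv2.resize(im[y:y+h,x:x+w],(400,400),interpolation=cv2.INTER_CUBIC)
cv2.imwrite("pics/z4.png",np.hstack([f(t,380,150,120,120),f(s,290,130,90,90)]))
E
```

```text
(no output)
```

View pics/z4.png

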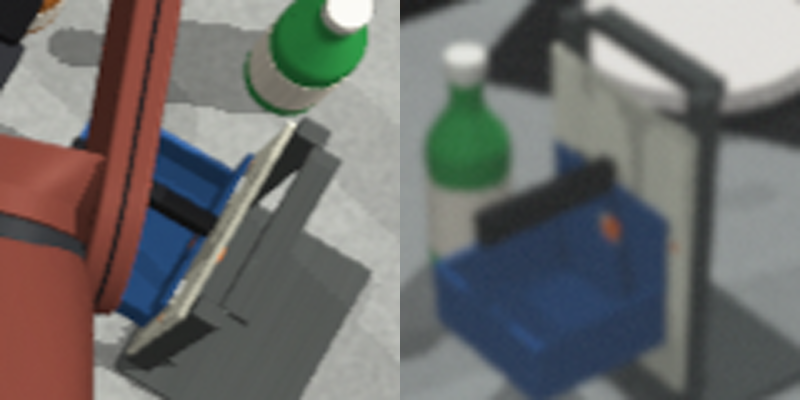

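The caddy hangs flush and square on the panel, with the orange stud showing through the window at about (610,230) in the side crop. The gripper is clear, so I'm handing in.

```bash
python3 -c "
from bench import order
print(order.finish_job())"
```

```text
the job is handed in; nothing more can be done
None
```

The caddy hangs fully home in the upper slots with the orange stud out through the window, the gripper is clear of it, and the job is handed in at about 19 s; no verdict came back.

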